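# Three lacquered bosses into the tray with tongs

## Task

Take the tongs from their stand and, with the tongs only, move exactly three of the four red bosses from the drying board into the blue tray, one upright in each compartment, lowering each to the floor of its compartment rather than dropping it; then stand the tongs back in their stand. The lacquer is wet, so the gripper and arm must never touch a boss, and the fourth red boss and both yellow ones must stay standing where they are. Do not shift or tip the lacquer tin, the tape measure or the small wooden pattern.

Things in the scene. Friction and masses are not known exactly. Their poses are not given: they have to be found in the camera images.
- tongs: sprung steel tongs, orange grip pads, standing tips down in the stand; 123 mm high, about 90 g. Origin: middle line, level with the tips' lower ends when shut; z up, from tips to bow. Two arms side by side along y hang from hinges at z = 115 mm, y = +-10 mm. Each tip is a flat steel finger 12 mm wide (x), 5 mm thick (y), 30 mm tall; arms above 14 mm wide. Bow: 30 mm wide (y), top at z = 123 mm.
- tongs_grip (a point): on the tongs' middle line between the middles of the orange pads, 85 mm above the tips, 30 mm under the hinges: place for the TCP, from above, squeezing along the tongs' y. Pads: one outside each arm, 22 mm wide (x), z = 66 to 100 mm. Over the pads here: 43 mm free (tips 43 mm apart), 39 mm: tips 27 mm apart, 36 mm: tips 16 mm apart, shut on a stem; 34 mm: stop, tips 9 mm apart.
- jaw_left (a joint): swing of the tongs' +y arm, rad: 0 arms upright and parallel, tips 16 mm apart, flat on a boss stem; 0.12 wide open; -0.03 shut stop. A spring opens the arms: it pushes the pads apart with about 11 N when open, 20 N when shut, so squeeze with 50 N or more to grip a boss. Let open only a little, the spring still presses the pads on the fingers and the tongs stay held.
- jaw_right (a joint): swing of the tongs' -y arm, linked to the other so that both always swing alike, rad.
- stand: fixed wooden tongs stand on a steel foot 75 x 110 mm and 6 mm thick. Origin: centre of its underside. Its open-topped pocket is centred on it, 62 mm long along the stand's y and 21 mm along x, from the floor at z = 6 mm to the rim at z = 66 mm; outside 86 x 41 mm. The tongs stand in it with their y along the stand's y, either way round, tips on the floor.
- board: fixed plywood drying board 150 x 110 mm (x, y), its top 12 mm above the table; the six bosses stand on it. Along its +x edge stands an upright rail 8 mm thick (x = 67 to 75 mm) and 57 mm high above the table. Origin: centre of its underside.
- tray: fixed blue tray 164 x 60 mm (x, y), 26 mm high, walls and the two partitions 5 mm thick, floor 5 mm thick; three compartments side by side along its x, each about 48 mm (x) by 50 mm (y) and 21 mm deep. Origin: centre of its underside.
- tin: bystander: closed lacquer tin 64 mm across and 95 mm high, loose. Origin: centre of its underside.
- tape: bystander: yellow and black tape measure case standing on the table, 62 x 36 mm (x, y) and 56 mm high, a small steel hook out to x = +40 mm, loose. Origin: centre of its underside.
- pattern: bystander: stepped block of pale wood, a small pattern, 85 x 55 mm (x, y) and 70 mm high, loose. Origin: centre of its underside.
- cell1 (a point): centre of the floor of compartment 1 of the tray (on the floor's upper face, 5 mm above the table).
- cell2 (a point): centre of the floor of compartment 2 of the tray (on the floor's upper face, 5 mm above the table).
- cell3 (a point): centre of the floor of compartment 3 of the tray (on the floor's upper face, 5 mm above the table).
- red1: turned wooden pattern boss, wet with red lacquer, standing on the drying board: flange 24 mm across and 5 mm thick below, then a plain round stem 16 mm across; 27 mm high in all, 15 g. Origin: centre of its underside, z up. Neighbours stand 33 mm or more apart, centre to centre. Any three of the four red ones will do.
- red2: turned wooden pattern boss, wet with red lacquer, standing on the drying board: flange 24 mm across and 5 mm thick below, then a plain round stem 16 mm across; 27 mm high in all, 15 g. Origin: centre of its underside, z up. Neighbours stand 33 mm or more apart, centre to centre. Any three of the four red ones will do.
- red3: turned wooden pattern boss, wet with red lacquer, standing on the drying board: flange 24 mm across and 5 mm thick below, then a plain round stem 16 mm across; 27 mm high in all, 15 g. Origin: centre of its underside, z up. Neighbours stand 33 mm or more apart, centre to centre. Any three of the four red ones will do.
- red4: turned wooden pattern boss, wet with red lacquer, standing on the drying board: flange 24 mm across and 5 mm thick below, then a plain round stem 16 mm across; 27 mm high in all, 15 g. Origin: centre of its underside, z up. Neighbours stand 33 mm or more apart, centre to centre. Any three of the four red ones will do.
- yellow1: turned wooden pattern boss, wet with yellow lacquer, standing on the drying board: flange 24 mm across and 5 mm thick below, then a plain round stem 16 mm across; 27 mm high in all, 15 g. Origin: centre of its underside, z up. Neighbours stand 33 mm or more apart, centre to centre. It must stay where it is.
- yellow2: turned wooden pattern boss, wet with yellow lacquer, standing on the drying board: flange 24 mm across and 5 mm thick below, then a plain round stem 16 mm across; 27 mm high in all, 15 g. Origin: centre of its underside, z up. Neighbours stand 33 mm or more apart, centre to centre. It must stay where it is.
Mind the look-alikes: they are no part of the job. What is shaped like the red1 but white is not meant. Of the things that look like the tongs, the smaller one is meant.

How it is judged:
At the end, for the whole second after the job is handed in: A red boss stands on each compartment's floor (within 4 mm of floor, 22 mm of centre, tilt < 0.15 rad); other red and both yellows upright within 10 mm of their start; tongs in the stand (within 20 mm of centre, tips within 8 mm of pocket floor, tilt < 0.25 rad); all at rest (((horizontal distance between red1 and cell1 below 0.022 m and z of red1 in the frame of cell1 below 0.004 m and angle between red1's own z axis and vertical below 0.15 rad) or (horizontal distance between red2 and cell1 below 0.022 m and z of red2 in the frame of cell1 below 0.004 m and angle between red2's own z axis and vertical below 0.15 rad) or (horizontal distance between red3 and cell1 below 0.022 m and z of red3 in the frame of cell1 below 0.004 m and angle between red3's own z axis and vertical below 0.15 rad) or (horizontal distance between red4 and cell1 below 0.022 m and z of red4 in the frame of cell1 below 0.004 m and angle between red4's own z axis and vertical below 0.15 rad)) and ((horizontal distance between red1 and cell2 below 0.022 m and z of red1 in the frame of cell2 below 0.004 m and angle between red1's own z axis and vertical below 0.15 rad) or (horizontal distance between red2 and cell2 below 0.022 m and z of red2 in the frame of cell2 below 0.004 m and angle between red2's own z axis and vertical below 0.15 rad) or (horizontal distance between red3 and cell2 below 0.022 m and z of red3 in the frame of cell2 below 0.004 m and angle between red3's own z axis and vertical below 0.15 rad) or (horizontal distance between red4 and cell2 below 0.022 m and z of red4 in the frame of cell2 below 0.004 m and angle between red4's own z axis and vertical below 0.15 rad)) and ((horizontal distance between red1 and cell3 below 0.022 m and z of red1 in the frame of cell3 below 0.004 m and angle between red1's own z axis and vertical below 0.15 rad) or (horizontal distance between red2 and cell3 below 0.022 m and z of red2 in the frame of cell3 below 0.004 m and angle between red2's own z axis and vertical below 0.15 rad) or (horizontal distance between red3 and cell3 below 0.022 m and z of red3 in the frame of cell3 below 0.004 m and angle between red3's own z axis and vertical below 0.15 rad) or (horizontal distance between red4 and cell3 below 0.022 m and z of red4 in the frame of cell3 below 0.004 m and angle between red4's own z axis and vertical below 0.15 rad)) and ((distance of red1 from where it was at the start of the episode below 0.01 m and angle between red1's own z axis and vertical below 0.15 rad) or (horizontal distance between red1 and cell1 below 0.022 m and z of red1 in the frame of cell1 below 0.004 m and angle between red1's own z axis and vertical below 0.15 rad) or (horizontal distance between red1 and cell2 below 0.022 m and z of red1 in the frame of cell2 below 0.004 m and angle between red1's own z axis and vertical below 0.15 rad) or (horizontal distance between red1 and cell3 below 0.022 m and z of red1 in the frame of cell3 below 0.004 m and angle between red1's own z axis and vertical below 0.15 rad)) and ((distance of red2 from where it was at the start of the episode below 0.01 m and angle between red2's own z axis and vertical below 0.15 rad) or (horizontal distance between red2 and cell1 below 0.022 m and z of red2 in the frame of cell1 below 0.004 m and angle between red2's own z axis and vertical below 0.15 rad) or (horizontal distance between red2 and cell2 below 0.022 m and z of red2 in the frame of cell2 below 0.004 m and angle between red2's own z axis and vertical below 0.15 rad) or (horizontal distance between red2 and cell3 below 0.022 m and z of red2 in the frame of cell3 below 0.004 m and angle between red2's own z axis and vertical below 0.15 rad)) and ((distance of red3 from where it was at the start of the episode below 0.01 m and angle between red3's own z axis and vertical below 0.15 rad) or (horizontal distance between red3 and cell1 below 0.022 m and z of red3 in the frame of cell1 below 0.004 m and angle between red3's own z axis and vertical below 0.15 rad) or (horizontal distance between red3 and cell2 below 0.022 m and z of red3 in the frame of cell2 below 0.004 m and angle between red3's own z axis and vertical below 0.15 rad) or (horizontal distance between red3 and cell3 below 0.022 m and z of red3 in the frame of cell3 below 0.004 m and angle between red3's own z axis and vertical below 0.15 rad)) and ((distance of red4 from where it was at the start of the episode below 0.01 m and angle between red4's own z axis and vertical below 0.15 rad) or (horizontal distance between red4 and cell1 below 0.022 m and z of red4 in the frame of cell1 below 0.004 m and angle between red4's own z axis and vertical below 0.15 rad) or (horizontal distance between red4 and cell2 below 0.022 m and z of red4 in the frame of cell2 below 0.004 m and angle between red4's own z axis and vertical below 0.15 rad) or (horizontal distance between red4 and cell3 below 0.022 m and z of red4 in the frame of cell3 below 0.004 m and angle between red4's own z axis and vertical below 0.15 rad)) and ((distance of red1 from where it was at the start of the episode below 0.01 m and angle between red1's own z axis and vertical below 0.15 rad) or (distance of red2 from where it was at the start of the episode below 0.01 m and angle between red2's own z axis and vertical below 0.15 rad) or (distance of red3 from where it was at the start of the episode below 0.01 m and angle between red3's own z axis and vertical below 0.15 rad) or (distance of red4 from where it was at the start of the episode below 0.01 m and angle between red4's own z axis and vertical below 0.15 rad)) and distance of each of yellow1, yellow2 from where it was at the start of the episode below 0.01 m and angle between each of yellow1, yellow2's own z axis and vertical below 0.15 rad and linear speed of each of red1, red2, red3, red4, tongs below 0.02 m/s and horizontal distance between tongs and stand below 0.02 m and z of tongs in the frame of stand below 0.014 m and angle between tongs's own z axis and vertical below 0.25 rad); the robot touches nothing.
It fails at once if the robot's fingers or arm touch a freshly lacquered boss (only the tongs may) (contact force between any of the fingers, the arm and red1 above 0.2 N or contact force between any of the fingers, the arm and red2 above 0.2 N or contact force between any of the fingers, the arm and red3 above 0.2 N or contact force between any of the fingers, the arm and red4 above 0.2 N or contact force between any of the fingers, the arm and yellow1 above 0.2 N or contact force between any of the fingers, the arm and yellow2 above 0.2 N).
It fails at once if a boss is dropped into the tray (faster than 0.35 m/s in its lowest 20 mm, as after a fall of 6 mm or more) ((linear speed of red1 above 0.35 m/s and z of red1 in the frame of tray below 0.025 m and x of red1 in the frame of tray between -0.08 and 0.08 m and y of red1 in the frame of tray between -0.028 and 0.028 m) or (linear speed of red2 above 0.35 m/s and z of red2 in the frame of tray below 0.025 m and x of red2 in the frame of tray between -0.08 and 0.08 m and y of red2 in the frame of tray between -0.028 and 0.028 m) or (linear speed of red3 above 0.35 m/s and z of red3 in the frame of tray below 0.025 m and x of red3 in the frame of tray between -0.08 and 0.08 m and y of red3 in the frame of tray between -0.028 and 0.028 m) or (linear speed of red4 above 0.35 m/s and z of red4 in the frame of tray below 0.025 m and x of red4 in the frame of tray between -0.08 and 0.08 m and y of red4 in the frame of tray between -0.028 and 0.028 m)).
It fails at once if the lacquer tin, the tape measure or the wooden pattern is moved by more than 15 mm or knocked over (distance of any of tin, tape, pattern from where it was at the start of the episode above 0.015 m or angle between any of tin, tape, pattern's own z axis and vertical above 0.3 rad).
It also fails if it takes over 72 s, if anything falls off the work surface, if the arm or the gripper's body presses on something with over 40 N, if the wrist force passes 120 N, or if a joint passes its speed limit or range.

## Robot

A 6-joint arm with a two-finger parallel gripper is mounted at the origin on the work surface. World frame = base frame: x ahead of the robot, y to its left, z up, the work surface at z = 0. Lengths are in m, angles in rad, forces in N, time in s.
With the tool pointing down it reaches from about 0.35 to 0.95 m from the base axis. Payload 17.4 kg.
Tool frame: the origin (TCP) lies between the finger pads, 19 mm behind the fingertips; this is the grasp point; z points along the fingers, x is the direction in which the jaws open and shut, and the axes are right-handed (so a half turn about z gives the same grasp; the last joint's range is limited). The gripper opens to 93 mm and grips with 3 to 60 N. Pads are 15 mm wide; open, the fingers measure 128 mm over their backs; the gripper's body (75 mm by 188 mm) begins 65 mm behind the grasp point.
Start: joints at [1.203, 0.116, 1.442, -0, 1.584, -0.038], TCP at [0.219, 0.639, 0.237] pointing down, gripper open.
Joint ranges: [-2.83, 2.83], [-0.83, 2.19], [0.07, 2.5], [-1.14, 4.28], [0.01, 3], [-2.97, 2.97]. Speed limits (rad/s): [1.89, 1.89, 2.22, 3.14, 3.14, 3.14].

## Interface

Orientations are given as a unit quaternion [x, y, z, w].
In Python, from plant import r, capture, camera_params, find_in, cut_out gives the robot as it stands. The module is installed in compiled form; this text tells all that it offers.
- The arm moves only by the tool carry_out, never from a script. Its argument "series" is one flat list of numbers, 5 for each row, row after row: the shift along the tool's x, y, z in cm, then the turn about the tool's z in units of 8 degrees (1.0 is 8 degrees), then the closure in counts, from 0 (fully open) to 255 (shut). In form: [x, y, z, yaw, fingers, x, y, z, yaw, fingers, ...]. A call has 1 to 12 rows; each row is the pose to reach, as a shift and turn from the pose measured when the call began, along the tool's axes at that moment; what a row does not reach only later rows make up. A row lasts 1/10 s, in which the tool goes at most 50 mm and 8.59 degrees, less where a joint would pass 70% of its speed; a pose out of reach is approached as far as the arm can. A call with a gripper value outside its range is refused whole. The fingers move at their own pace and stop on an object; the grip force is fixed at half the most. Time passes only in rows, so rows that repeat a pose let the fingers close. It gives the time, the measured TCP pose, the force and the opening at its end, in the units of the state.
- r.get_obs(): the state, without advancing time (a new reading comes with each control period).
- capture(name): name is "side" or "top"; returns the picture (384x512x3 uint8, red, green, blue); there is no depth.
- camera_params(name): a dict with "camera_matrix" (3x3 intrinsics, pixels), "pose" (4x4, takes a point from camera to world coordinates). Camera axes: x right, y down, z forward; pixel columns grow to the right and rows downward; lengths in m; the calibration is good to about 2 mm. A picture is of the moment at which its call begins. camera_params takes no time and is no camera call.
- r.close_job(): hands the job in, once; it reports no verdict.
Trained networks look in the newest picture that a camera, given by its name, has taken for a name from the list of things; names that differ only in an ending like _2 or _b are one class to them, and where a whole thing is asked for, a point or a joint stands for the part that bears it (a point fixed in the world has none). Each returns a list of dicts, best first, with "p" (0 to 1); they miss things now and then, are a little off and sometimes report something else, mostly with a low value. They report only what shows in the picture. A call takes as long as a camera call. They do not tell look-alikes from the thing itself.
- find_in(query, camera): "rect" ([centre column, centre row, width, height] in pixels, round what is visible of it).
- cut_out(query, camera): "pixels" (384x512 bool, what is visible of it) and "rect" ([centre column, centre row, width, height] in pixels, round what is visible of it).
The state is a dict: "clock": time; "qpos": joint angles; "joint_velocities": joint speeds; "joint_efforts": joint torques, N m; "tcp_pos": TCP position; "ee_rot": TCP orientation; "contact_force": force on the tool from outside, world axes, zero at the start; "moment": the same for the moment, N m; "finger_gap": finger opening in m.
Only numpy, scipy, OpenCV 4.12 (cv2) and the standard library are available. Lean on these libraries where they do the work, as an engineer would, in place of code of your own. Each camera call takes 0.05 s, during which the arm holds its last target. There are 200 camera calls.

## Working session

There is one attempt and no reset: what is moved stays moved. The work goes in short steps, Python scripts to look and compute and a tool call to move; the robot and the scene stay as the last step left them, time stands still between calls to the robot, and variables do not carry over. Pictures are saved under pics/ and viewed, about 8 in all and at most 12, crops included, and the job is handed in when it is done.

Besides the shell and the picture viewer there is one more tool, called after "Request:" as name(argument=value, ...) on one line, values as JSON. carry_out: Moves the arm, as the interface text tells. Its arguments: {"type":"object","properties":{"series":{"type":"array"}},"required":["series"]}

```bash
mkdir -p pics; python3 - <<'E'
from plant import r,capture,camera_params
import cv2,numpy as np
for n in("top","side"):
    im=capture(n); cv2.imwrite(f"pics/{n}0.png",im[...,::-1]); p=camera_params(n); print(n,p["camera_matrix"].round(1).tolist(),p["pose"].round(3).tolist())
a,b=[cv2.imread(f"pics/{n}0.png") for n in("top","side")]
cv2.imwrite("pics/top0b.png",cv2.resize(a,(800,600)))
cv2.imwrite("pics/side0b.png",cv2.resize(b,(800,600)))
print(r.get_obs())
E
```

```text
top [[367.0, 0.0, 254.5], [0.0, 367.0, 194.3], [0.0, 0.0, 1.0]] [[-0.012, -0.998, 0.061, 0.482], [-1.0, 0.012, -0.008, -0.004], [0.007, -0.061, -0.998, 0.898], [0.0, 0.0, 0.0, 1.0]]
side [[424.3, 0.0, 255.5], [0.0, 424.3, 194.5], [0.0, 0.0, 1.0]] [[-0.895, -0.313, 0.318, 0.23], [-0.446, 0.633, -0.633, 0.615], [-0.003, -0.708, -0.706, 0.79], [0.0, 0.0, 0.0, 1.0]]
{'clock': 0.1, 'qpos': array([ 1.20317957e+00,  1.16481462e-01,  1.44218504e+00, -1.27139419e-05,
        1.58401290e+00, -3.77922358e-02]), 'joint_velocities': array([ 0.00070717, -0.00029121, -0.00331347,  0.00026128, -0.00034764,
        0.00190911]), 'joint_efforts': array([ 1.28699474e-03, -7.22885799e+01, -6.23869300e+01,  7.82705820e-02,
        2.27311696e-02, -5.63885817e-05]), 'tcp_pos': array([0.21856667, 0.63846601, 0.23675804]), 'ee_rot': array([ 8.13595960e-01,  5.81430407e-01, -4.50210631e-04,  3.04312819e-04]), 'contact_force': array([-0.22693123,  0.65831181,  0.29756533]), 'moment': array([ 0.0358217 , -0.01612797, -0.06399622]), 'finger_gap': 0.09327944341277072}
```

View pics/top0b.png

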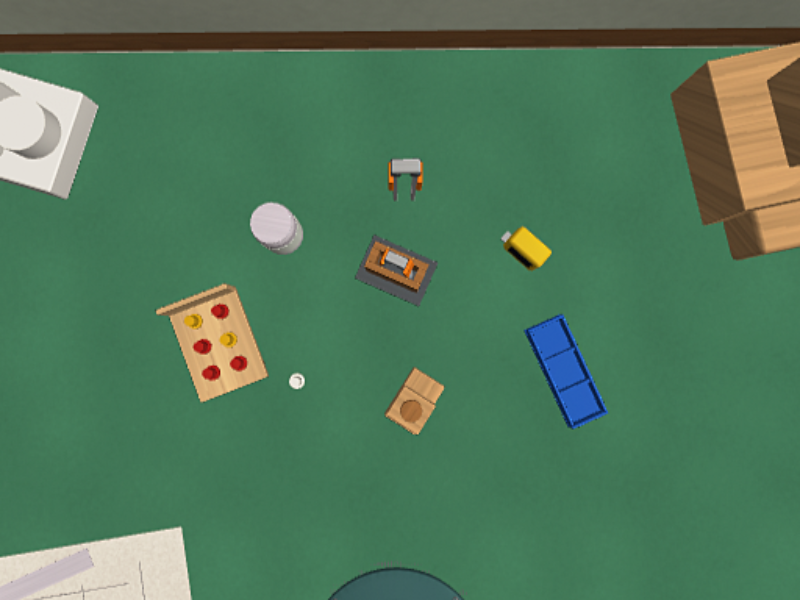

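View pics/side0b.png

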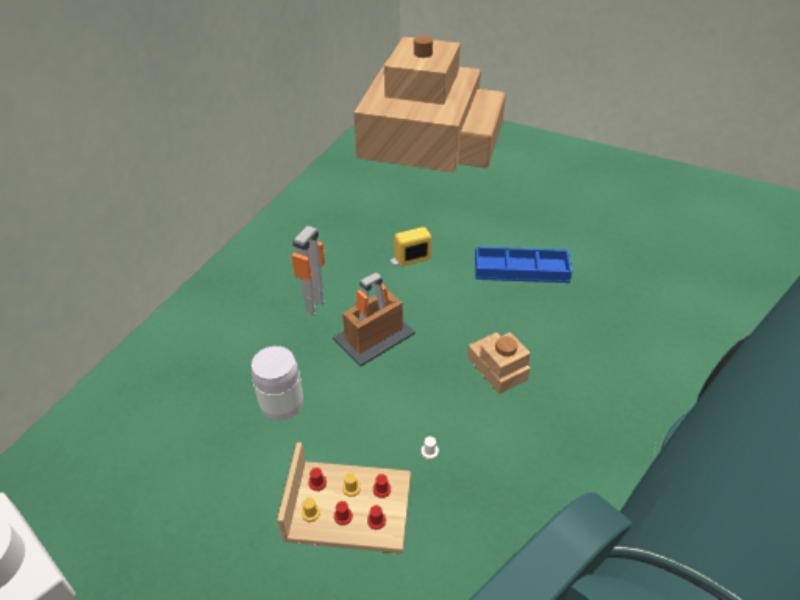

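The top view (800 px scale) shows two pairs of tongs: one in the stand at (397,262), and a larger pair standing free at (405,175). The tongs meant are the smaller pair in the stand. The red bosses are at (220,311), (203,346), (211,372) and (238,363), the yellow ones at (193,321) and (228,340). The white look-alike is at (297,381) and the tray at (565,372).

```bash
cat > h.py <<'E'
import numpy as np,cv2
from plant import r,capture,camera_params,find_in,cut_out
from scipy.optimize import minimize
from scipy.spatial.transform import Rotation as R
P={n:camera_params(n) for n in("top","side")}
def proj(n,X):
    p=P[n]; T=np.linalg.inv(p["pose"]); c=np.atleast_2d(X)@T[:3,:3].T+T[:3,3]; u=c@p["camera_matrix"].T; return u[:,:2]/u[:,2:]
def ray(n,uv,z):
    p=P[n]; d=p["pose"][:3,:3]@np.linalg.solve(p["camera_matrix"],[*uv,1]); o=p["pose"][:3,3]; return o+d*(z-o[2])/d[2]
def box(sx,sy,z0,z1,x=0,y=0): return np.array([[x+a*sx/2,y+b*sy/2,c] for a in(-1,1) for b in(-1,1) for c in(z0,z1)])
def cyl(d,z0,z1): t=np.linspace(0,2*np.pi,24,endpoint=False); return np.array([[d/2*np.cos(a),d/2*np.sin(a),z] for a in t for z in(z0,z1)])
def place(pts,x,y,th,z=0): c,s=np.cos(th),np.sin(th); return np.c_[x+c*pts[:,0]-s*pts[:,1],y+s*pts[:,0]+c*pts[:,1],pts[:,2]+z]
def fit(parts,masks,x0,z=0,rot=True,S=6):
    def cost(v):
        th=v[2] if rot else 0; e=0
        for n,m in masks.items():
            ys,xs=np.nonzero(m); a,b=max(ys.min()-8,0),max(xs.min()-8,0); h,w=np.ptp(ys)+17,np.ptp(xs)+17
            im=np.zeros((h*S,w*S),np.uint8)
            for p in parts:
                q=(proj(n,place(p,v[0],v[1],th,z))-[b,a]+.5)*S-.5
                cv2.fillConvexPoly(im,cv2.convexHull((q*16).astype(np.int32)),255,shift=4)
            im=cv2.resize(im,(w,h),interpolation=cv2.INTER_AREA)/255.
            mm=np.zeros((h,w)); s=m[a:a+h,b:b+w]; mm[:s.shape[0],:s.shape[1]]=s
            e+=np.abs(cv2.GaussianBlur(im,(0,0),1)-cv2.GaussianBlur(mm,(0,0),1)).sum()/m.sum()
        return e
    d=[.008,.008,.15][:3 if rot else 2]; x0=np.array(x0[:len(d)],float)
    o=minimize(cost,x0,method="Nelder-Mead",options=dict(initial_simplex=np.vstack([x0]+[x0+np.eye(len(d))[i]*d[i] for i in range(len(d))]),xatol=1e-4,fatol=1e-4))
    return o.x,o.fun
BOSS=[cyl(.024,0,.005),cyl(.016,0,.027)]
def goto(pos,yaw):  # yaw: direction of tool x in world; prints shift cm + turn units
    o=r.get_obs(); Rt=R.from_quat(o["ee_rot"]); d=Rt.inv().apply(np.array(pos)-o["tcp_pos"])*100
    tx=Rt.as_matrix()[:,0]; cur=np.arctan2(tx[1],tx[0]); dy=-(yaw-cur); dy=(dy+np.pi/2)%np.pi-np.pi/2
    return d.round(2),round(np.degrees(dy)/8,2),np.degrees(cur).round(1)
E
python3 - <<'E'
from h import *
G={}
for n in("top","side"):
    capture(n)
    for q in("red1","yellow1","stand","board","tray","tongs","tin","pattern","tape"):
        for i,c in enumerate(cut_out(q,n)):
            if c["p"]<.3: continue
            print(n,q,round(c["p"],2),np.round(c["rect"]).tolist(),c["pixels"].sum()); G[f"{n}_{q}_{i}"]=c["pixels"]
np.savez_compressed("m.npz",**G)
E
```

```text
top red1 0.59 [366.0, 238.0, 54.0, 74.0] 1980
top red1 0.56 [135.0, 240.0, 9.0, 9.0] 87
top red1 0.51 [191.0, 245.0, 10.0, 9.0] 76
top red1 0.5 [338.0, 158.0, 33.0, 30.0] 518
top red1 0.46 [128.0, 221.0, 6.0, 9.0] 65
top red1 0.46 [139.0, 199.0, 10.0, 8.0] 83
top yellow1 0.56 [145.0, 218.0, 12.0, 9.0] 88
top yellow1 0.32 [363.0, 239.0, 52.0, 76.0] 1911
top stand 0.67 [254.0, 173.0, 52.0, 47.0] 1225
top stand 0.54 [362.0, 239.0, 51.0, 71.0] 1908
top board 0.58 [138.0, 220.0, 70.0, 69.0] 2632
top tray 0.79 [366.0, 239.0, 56.0, 76.0] 1957
top tongs 0.94 [259.0, 117.0, 19.0, 28.0] 331
top tongs 0.52 [253.0, 167.0, 21.0, 16.0] 194
top tin 0.65 [177.0, 148.0, 38.0, 34.0] 836
top pattern 0.58 [264.0, 256.0, 38.0, 43.0] 881
top tape 0.62 [337.0, 159.0, 30.0, 28.0] 519
side red1 0.73 [244.0, 331.0, 13.0, 16.0] 166
side red1 0.7 [243.0, 311.0, 7.0, 13.0] 95
side red1 0.7 [221.0, 327.0, 12.0, 14.0] 140
side red1 0.55 [278.0, 289.0, 11.0, 18.0] 126
side red1 0.41 [203.0, 306.0, 15.0, 14.0] 129
side yellow1 0.72 [198.0, 325.0, 12.0, 13.0] 124
side yellow1 0.61 [225.0, 309.0, 9.0, 12.0] 138
side stand 0.65 [240.0, 214.0, 54.0, 51.0] 1358
side board 0.92 [221.0, 321.0, 90.0, 72.0] 3511
side tray 0.83 [333.0, 170.0, 62.0, 24.0] 1270
side tongs 0.7 [198.0, 171.0, 21.0, 53.0] 769
side tongs 0.61 [239.0, 190.0, 22.0, 28.0] 328
side tin 0.8 [179.0, 246.0, 32.0, 48.0] 1219
side pattern 0.63 [320.0, 232.0, 42.0, 38.0] 1091
side tape 0.9 [263.0, 157.0, 25.0, 26.0] 516
```

```bash
cat > fit0.py <<'E'
from h import *
import json
I={n:cv2.imread(f"pics/{n}0.png") for n in("top","side")}
M=np.load("m.npz")
def col(n,lo,hi,s=110,v=50):
    H=cv2.cvtColor(I[n],cv2.COLOR_BGR2HSV); h=H[...,0].astype(int)
    hm=(h>=lo)&(h<=hi) if lo<=hi else (h>=lo)|(h<=hi)
    return hm&(H[...,1]>s)&(H[...,2]>v)
def blobs(m,amin=25):
    k,l,st,c=cv2.connectedComponentsWithStats(m.astype(np.uint8)); return [(l==i,c[i]) for i in range(1,k) if st[i,4]>=amin]
out={}
for name,lo,hi,s in(("red",172,6,170),("yel",18,30,190)):
    B={n:[b for b in blobs(col(n,lo,hi,s)) if b[0].sum()<260] for n in I}
    for m,c in B["top"]:
        g=ray("top",c,.022)
        if not .0<g[0]<.9: continue
        pr=proj("side",[[g[0],g[1],.022]])[0]
        ms=[b for b in B["side"] if np.hypot(*(b[1]-pr))<7]
        masks={"top":m}
        if ms: masks["side"]=ms[0][0]
        x,f=fit(BOSS,masks,g,.012,False); xt,_=fit(BOSS,{"top":m},g,.012,False)
        print(name,c.round(1),len(ms),m.sum(),[a[0].sum() for a in ms],x.round(4),round(f,2),"top only",xt.round(4))
tr=box(.164,.06,0,.026); 
mb={n:max(blobs(col(n,100,130,120)),key=lambda b:b[0].sum())[0] for n in I}
g=ray("top",[366,239],.013)
for k in({"top":1,"side":1},{"top":1}): print("tray",[np.round(v,4) for v in fit([tr],{n:mb[n] for n in k},[g[0],g[1],.3])])
st=[box(.075,.11,0,.006),box(.041,.086,0,.066)]
g=ray("top",[254,173],.03)
print("stand",[np.round(v,4) for v in fit(st,{"side":M["side_stand_0"],"top":M["top_stand_0"]},[g[0],g[1],-.3])])
print("standT",[np.round(v,4) for v in fit(st,{"top":M["top_stand_0"]},[g[0],g[1],-.3])])
bd=[box(.15,.11,0,.012),box(.008,.11,0,.057,.071)]
g=ray("top",[138,220],.01)
print("board",[np.round(v,4) for v in fit(bd,{n:M[n+"_board_0"] for n in I},[g[0],g[1],.3])])
for q,p in(("tin",[cyl(.064,0,.095)]),("pattern",[box(.085,.055,0,.04)])):
    m=M[f"top_{q}_0"]; ys,xs=np.nonzero(m); g=ray("top",[xs.mean(),ys.mean()],.04); print(q,[np.round(v,3) for v in fit(p,{n:M[f"{n}_{q}_0"] for n in I},[g[0],g[1],.5])])
print(goto([.5,0,.2],0))
E
python3 fit0.py
python3 - <<'E'
import cv2
a=cv2.imread("pics/top0.png")[85:215,195:325]; b=cv2.imread("pics/side0.png")[135:245,180:290]
cv2.imwrite("pics/crop.png",cv2.hconcat([cv2.resize(x,(400,400),interpolation=3) for x in(a,b)]))
E
```

```text
red [140.5 198.9] 1 75 [np.int64(107)] [0.5283 0.2623] 0.6 top only [0.5281 0.2631]
red [129.2 221.4] 1 79 [np.int64(115)] [0.4745 0.2878] 0.57 top only [0.4745 0.2878]
red [152.5 232.1] 1 76 [np.int64(112)] [0.448  0.2335] 0.51 top only [0.4485 0.2334]
red [135.1 238.1] 1 80 [np.int64(114)] [0.4344 0.2744] 0.57 top only [0.4339 0.2748]
yel [123.5 205.1] 0 79 [] [0.5134 0.3019] 0.23 top only [0.5134 0.3019]
yel [145.8 217.1] 0 74 [] [0.4839 0.2495] 0.25 top only [0.4839 0.2495]
tray [array([ 0.4305, -0.2668,  0.4058]), np.float64(0.0658)]
tray [array([ 0.4305, -0.2664,  0.4073]), np.float64(0.0326)]
stand [array([ 0.59  , -0.0083, -0.4275]), np.float64(0.2929)]
standT [array([ 0.5898, -0.0083, -0.4247]), np.float64(0.1705)]
board [array([0.4782, 0.2683, 0.3544]), np.float64(0.4662)]
tin [array([0.648, 0.169, 0.692]), np.float64(0.192)]
pattern [array([ 0.389, -0.034, -0.56 ]), np.float64(0.236)]
(array([-51.31,  47.31,   3.75]), np.float64(8.89), np.float64(71.1))
```

View pics/crop.png

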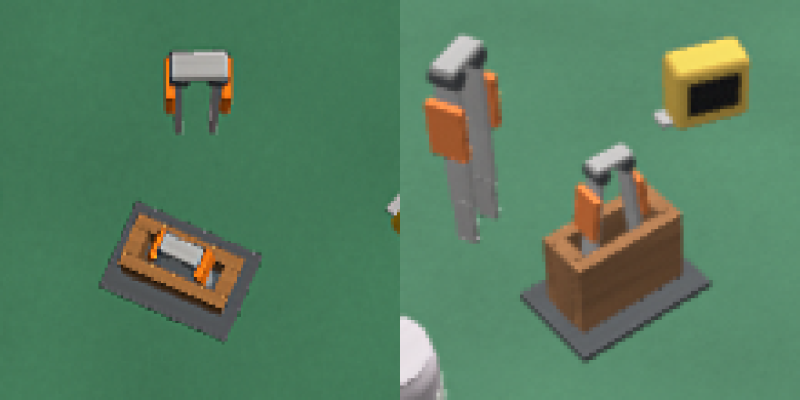

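The tray, stand and boss fits agree across both cameras. In the crop, the smaller tongs stand in the stand pocket, with the bow at about (182,248) left and (608,158) right; the larger decoy stands free above them. One squeeze direction (65.6°, the stand's y) avoids all boss neighbours and fits the compartments diagonally.

```bash
python3 - <<'E'
from h import *
t,s=(254.1-.3,165.6-.3),(237.2,178.5)
print(ray("top",t,.129),ray("side",s,.129))
I=cv2.imread("pics/top0.png"); H=cv2.cvtColor(I,cv2.COLOR_BGR2HSV)
m=(H[...,1]<40)&(H[...,2]>150); m[:,:240]=0;m[:,270:]=0;m[:155]=0;m[180:]=0
ys,xs=np.nonzero(m);print(len(xs),xs.mean(),ys.mean(),ray("top",(xs.mean(),ys.mean()),.129), np.degrees(np.linalg.eigh(np.cov(np.c_[ys,xs].T))[1][:,1]@[1,0]))
print(proj("top",[[.59,-.0083,.129]]))
print(goto([.59,-.008,.2],np.radians(65.6)))
E
```

```text
[ 0.59024098 -0.00894902  0.129     ] [ 0.58814197 -0.00563414  0.129     ]
83 254.03614457831324 166.18072289156626 [ 0.58836536 -0.00942394  0.129     ] 33.04221340503877
[[253.49376308 165.41699053]]
(array([-49.15,  56.08,   3.75]), np.float64(0.69), np.float64(71.1))
```

Request:
carry_out(series=[-49.15,56.1,3.75,0.69,0,-49.15,56.1,3.75,0.69,0,-49.15,56.1,3.75,0.69,0,-49.15,56.1,3.75,0.69,0,-49.15,56.1,3.75,0.69,0,-49.15,56.1,3.75,0.69,0,-49.15,56.1,3.75,0.69,0,-49.15,56.1,3.75,0.69,0,-49.15,56.1,3.75,0.69,0,-49.15,56.1,3.75,0.69,0,-49.15,56.1,3.75,0.69,0,-49.15,56.1,3.75,0.69,0])

```text
clock: 2.3
tcp_pos: [0.5178, 0.117, 0.2076]
ee_rot: [0.841, 0.542, 0.0, 0.0]
contact_force: [0.3, 1.2, 0.4]
finger_gap: 0.0927
```

```bash
python3 -c "
from h import *
print(goto([.5895,-.008,.2],np.radians(65.6)),goto([.5895,-.008,.091],np.radians(65.6)),r.get_obs()['clock'],r.get_obs()['tcp_pos'])"
```

```text
(array([-8.42, 11.7 ,  0.76]), np.float64(-0.0), np.float64(65.6)) (array([-8.42, 11.69, 11.66]), np.float64(-0.0), np.float64(65.6)) 2.3 [0.51779705 0.11700326 0.2075921 ]
```

Request:
carry_out(series=[-8.42,11.7,0.8,0,60,-8.42,11.7,0.8,0,60,-8.42,11.7,0.8,0,60,-8.42,11.7,0.8,0,60,-8.42,11.7,4,0,60,-8.42,11.7,7,0,60,-8.42,11.7,9,0,60,-8.42,11.7,10.5,0,60,-8.42,11.7,11.3,0,60,-8.42,11.7,11.65,0,60,-8.42,11.7,11.65,0,60])

```text
clock: 3.4
tcp_pos: [0.5898, -0.0079, 0.0915]
ee_rot: [0.841, 0.542, 0.001, 0.0]
contact_force: [-0.3, 0.2, 0.3]
finger_gap: 0.0712
```

```bash
python3 - <<'E'
from h import *
o=r.get_obs();print(o["tcp_pos"],o["contact_force"],o["finger_gap"])
a=capture("side");b=capture("top")
c=cv2.hconcat([cv2.resize(x,(400,400),interpolation=3) for x in(a[120:240,180:300],b[100:220,195:315])])
cv2.imwrite("pics/g.png",c[...,::-1])
E
```

```text
[ 0.58978333 -0.00786458  0.09151242] [-0.26688835  0.16102901  0.30190475] 0.07119142447468126
```

View pics/g.png

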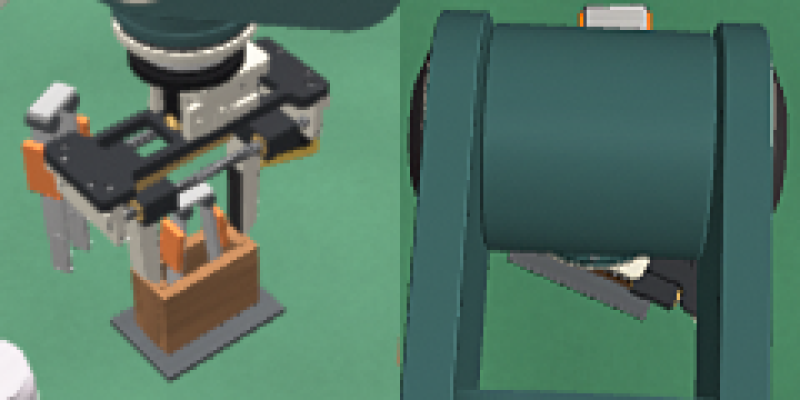

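The fingers straddle the tongs' pads (side crop, bow at (195,190)) and stand above the rim. Closing on the pads.

Request:
carry_out(series=[0,0,0,0,100,0,0,0,0,120,0,0,0,0,135,0,0,0,0,145,0,0,0,0,148,0,0,0,0,148,0,0,-0.5,0,148,0,0,-1.5,0,148,0,0,-4,0,148,0,0,-7,0,148,0,0,-11,0,148,0,0,-13,0,148])

```text
clock: 4.7
tcp_pos: [0.5903, -0.008, 0.2267]
ee_rot: [0.841, 0.542, 0.003, 0.002]
contact_force: [0.9, -0.5, -0.7]
finger_gap: 0.0394
```

```bash
python3 - <<'E'
from h import *
o=r.get_obs();print(o["tcp_pos"],o["contact_force"],o["finger_gap"])
for n,p in dict(r2=[.4745,.2878],r3=[.448,.2335],r4=[.4342,.2746]).items(): print(n,goto([*p,.2],np.radians(65.6)))
print(goto([.56,.1,.16],np.radians(65.6)))
E
```

```text
[ 0.59029847 -0.00796922  0.22671704] [ 0.86311068 -0.48901917 -0.72723782] 0.03935148301229224
r2 (array([ 22.14, -22.78,   2.6 ]), np.float64(-0.0), np.float64(65.6))
r3 (array([ 16.1 , -22.95,   2.58]), np.float64(-0.0), np.float64(65.6))
r4 (array([ 19.27, -25.91,   2.57]), np.float64(-0.0), np.float64(65.6))
(array([ 8.56, -7.26,  6.65]), np.float64(-0.0), np.float64(65.6))
```

Request:
carry_out(series=[4,-5.5,0,0,148,7,-10,0,0,148,10,-14,1,0,148,13,-18.5,2,0,148,15,-21.5,4,0,148,16,-22.7,6,0,148,16.1,-22.95,7,0,148,16.1,-22.95,7,0,148,16.1,-22.95,7,0,148])

```text
clock: 5.6
tcp_pos: [0.449, 0.233, 0.157]
ee_rot: [0.841, 0.541, 0.003, 0.002]
contact_force: [-0.2, -0.0, 0.6]
finger_gap: 0.0394
```

```bash
python3 - <<'E'
from h import *
o=r.get_obs();print(o["tcp_pos"],o["finger_gap"])
a=capture("side");b=capture("top")
cv2.imwrite("pics/s1.png",a[...,::-1]);cv2.imwrite("pics/t1.png",b[...,::-1])
T=o["tcp_pos"];Rm=R.from_quat(o["ee_rot"]).as_matrix()
# tip predictions: lower ends, inner faces at +-13.5 along tool x, width +-6 along y
pts=np.array([T+Rm@[s*k,w,.085] for s in(-1,1) for k in(.0135,.0185) for w in(-.006,.006)])
x0,y0=150,250
c=a[y0:y0+120,x0:x0+160,::-1].copy();c=cv2.resize(c,(800,600),interpolation=3)
for q in proj("side",pts): cv2.drawMarker(c,tuple(int(v) for v in((q-[x0,y0]+.5)*5)),(255,255,0),0,8)
cv2.imwrite("pics/s1c.png",c)
E
```

```text
[0.44900191 0.2330102  0.15701681] 0.03943057418758573
```

View pics/s1c.png

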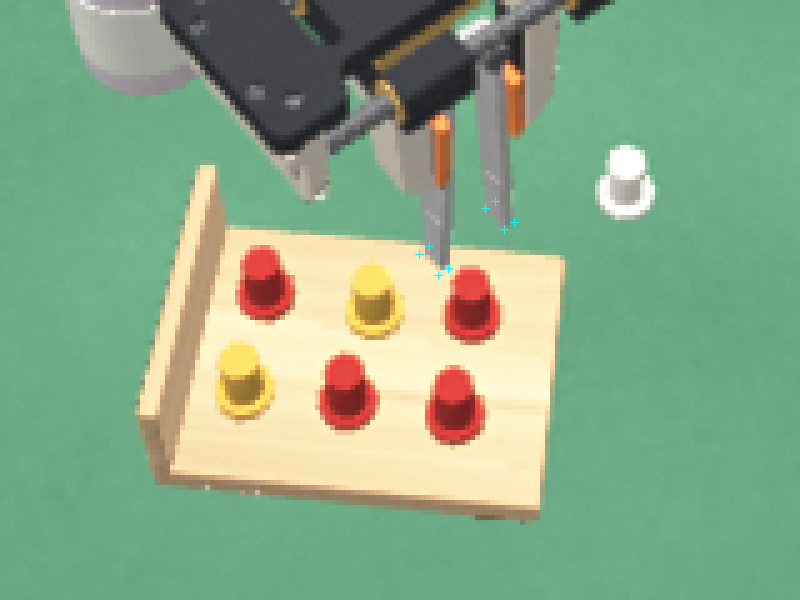

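The tongs' tips (side crop (438,265) and (503,225)) match the predicted corners within about 1 px, and the red boss by the white look-alike at (470,300) lies below them. Descending and gripping.

Request:
carry_out(series=[0,-0.11,1,0,148,0,-0.11,2.5,0,148,0,-0.11,4,0,148,0,-0.11,4.8,0,148,0,-0.11,5.2,0,148,0,-0.11,5.2,0,148,0,-0.11,5.2,0,155,0,-0.11,5.2,0,160,0,-0.11,5.2,0,175,0,-0.11,5.2,0,175,0,-0.11,5.2,0,175])

```text
clock: 6.8
tcp_pos: [0.4489, 0.2335, 0.1057]
ee_rot: [0.841, 0.541, 0.004, 0.002]
contact_force: [0.3, 0.6, 2.8]
finger_gap: 0.0353
```

```bash
python3 - <<'E'
from h import *
o=r.get_obs();print(o["tcp_pos"],o["finger_gap"],o["contact_force"])
a=capture("side");cv2.imwrite("pics/s2.png",a[...,::-1])
x0,y0=150,250
cv2.imwrite("pics/s2c.png",cv2.resize(a[y0:y0+120,x0:x0+160,::-1],(800,600),interpolation=3))
E
```

```text
[0.44893398 0.23345063 0.10566131] 0.035276108077722065 [0.34407494 0.55096336 2.80278038]
```

View pics/s2c.png

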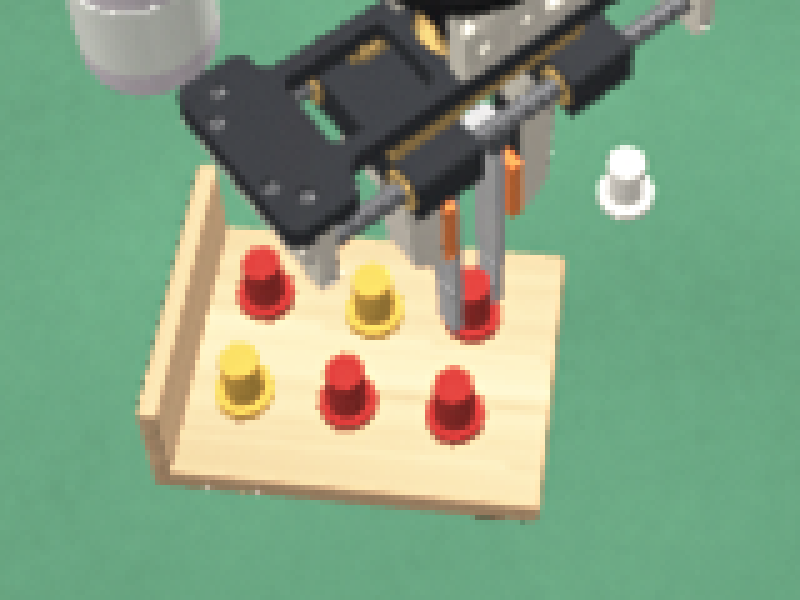

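Request:
carry_out(series=[0,0,0,0,180,0,0,0,0,180,0,0,-0.3,0,180,0,0,-0.8,0,180,0,0,-1.5,0,180,0,0,-2.5,0,180,0,0,-4,0,180,0,0,-4,0,180])

```text
clock: 7.65
tcp_pos: [0.4494, 0.2338, 0.1485]
ee_rot: [0.841, 0.541, 0.006, 0.002]
contact_force: [0.8, -0.4, -2.1]
finger_gap: 0.0356
```

```bash
python3 - <<'E'
from h import *
o=r.get_obs();print(o["tcp_pos"],o["finger_gap"],o["contact_force"])
a=capture("side");cv2.imwrite("pics/s3.png",a[...,::-1])
x0,y0=150,250
cv2.imwrite("pics/s3c.png",cv2.resize(a[y0:y0+120,x0:x0+160,::-1],(800,600),interpolation=3))
H=cv2.cvtColor(a[...,::-1].copy(),cv2.COLOR_BGR2HSV); m=((H[...,0]>172)|(H[...,0]<6))&(H[...,1]>170)
k,l,s,c=cv2.connectedComponentsWithStats(m.astype(np.uint8)); print([(c[i].round(1).tolist(),s[i,4]) for i in range(1,k) if s[i,4]>15])
T=o["tcp_pos"];print(proj("side",[[T[0],T[1],T[2]-.085+.007]]))
for n,p in dict(c1=[.382,-.2875],c2=[.4305,-.2666],c3=[.479,-.246]).items(): print(n,goto([*p,.2],np.radians(65.6)))
E
```

```text
[0.44939787 0.23382684 0.14848461] 0.035643102412023 [ 0.80338346 -0.39518881 -2.06933569]
[([244.3, 299.5], np.int32(80)), ([202.4, 306.6], np.int32(101)), ([219.0, 328.4], np.int32(109)), ([240.4, 331.1], np.int32(111))]
[[242.87598354 297.91171384]]
c1 (array([-50.17,  15.55,  -5.45]), np.float64(-0.01), np.float64(65.5))
c2 (array([-46.26,  19.09,  -5.39]), np.float64(-0.01), np.float64(65.5))
c3 (array([-42.38,  22.65,  -5.34]), np.float64(-0.01), np.float64(65.5))
```

View pics/s3c.png

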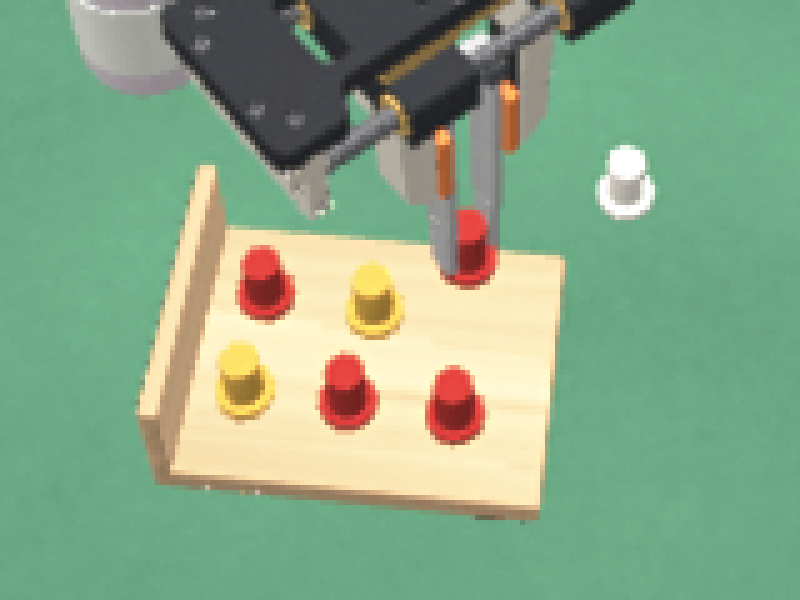

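The boss is lifted clean between the tips (crop (470,245)) and all the others still stand. Carrying it to compartment 3.

Request:
carry_out(series=[0,0,-2,0,180,-2,1,-5,0,180,-5,2.7,-5.3,0,180,-9,4.8,-5.3,0,180,-13,7,-5.3,0,180,-17,9.1,-5.3,0,180,-21,11.2,-5.3,0,180,-25,13.4,-5.3,0,180,-29,15.5,-5.3,0,180,-33,17.6,-5.3,0,180,-37,19.8,-5.3,0,180,-40,21.4,-5.3,0,180])

```text
clock: 8.9
tcp_pos: [0.477, -0.2217, 0.1992]
ee_rot: [0.841, 0.541, 0.005, 0.002]
contact_force: [0.2, -0.2, -1.2]
finger_gap: 0.0352
```

```bash
cat >> h.py <<'E'
C=dict(c1=[.3818,-.2875],c2=[.4305,-.2666],c3=[.4792,-.2457],r2=[.4745,.2878],r3=[.448,.2335],r4=[.4342,.2746],st=[.5895,-.008])
def gotip(name,tipz,yaw=np.radians(65.6)):
    o=r.get_obs(); Rz=R.from_quat(o["ee_rot"]).as_matrix()[:,2]
    print(name,"t",o["clock"],"tcp",o["tcp_pos"].round(4),"gap",o["finger_gap"].round(4),"F",o["contact_force"].round(1),"tilt",Rz[:2].round(4),"->",*goto(np.array([*C[name],tipz])-Rz*.085,yaw))
E
python3 -c "
from h import *
gotip('c3',.06);gotip('c3',.014)"
```

```text
Traceback (most recent call last):
  File "h.py", line 37, in gotip
    print(name,"t",o["clock"],"tcp",o["tcp_pos"].round(4),"gap",o["finger_gap"].round(4),"F",o["contact_force"].round(1),"tilt",Rz[:2].round(4),"->",*goto(np.array([*C[name],tipz])-Rz*.085,yaw))
                                                                ^^^^^^^^^^^^^^^^^^^^^
AttributeError: 'float' object has no attribute 'round'
```

```bash
sed -i 's/o\["finger_gap"\].round(4)/round(o["finger_gap"],4)/' h.py
python3 -c "
from h import *
gotip('c3',.06);gotip('c3',.014)"
```

```text
c3 t 8.9 tcp [ 0.477  -0.2217  0.1992] gap 0.0352 F [ 0.2 -0.2 -1.2] tilt [0.0102 0.0018] -> [-2.18  1.08  5.42] -0.02 65.4
c3 t 8.9 tcp [ 0.477  -0.2217  0.1992] gap 0.0352 F [ 0.2 -0.2 -1.2] tilt [0.0102 0.0018] -> [-2.2   1.04 10.02] -0.02 65.4
```

Request:
carry_out(series=[-1.5,0.8,0,0,180,-2.2,1.04,1,0,180,-2.2,1.04,3,0,180,-2.2,1.04,5,0,180,-2.2,1.04,6.5,0,180,-2.2,1.04,7.5,0,180,-2.2,1.04,8.3,0,180,-2.2,1.04,9,0,180,-2.2,1.04,9.5,0,180,-2.2,1.04,9.7,0,180,-2.2,1.04,9.8,0,180,-2.2,1.04,9.8,0,180])

```text
clock: 10.1
tcp_pos: [0.4785, -0.2459, 0.1014]
ee_rot: [0.841, 0.541, 0.005, 0.002]
contact_force: [0.3, -0.1, -0.4]
finger_gap: 0.0351
```

```bash
python3 - <<'E'
from h import *
gotip('c3',.0137)
a=capture("side");b=capture("top")
q=proj("side",[[*C["c3"],.02]])[0].astype(int);w=proj("top",[[*C["c3"],.02]])[0].astype(int)
cv2.imwrite("pics/p1.png",cv2.hconcat([cv2.resize(x[v[1]-40:v[1]+40,v[0]-40:v[0]+40,::-1],(400,400),interpolation=3) for x,v in((a,q),(b,w))]))
E
```

```text
c3 t 10.1 tcp [ 0.4785 -0.2459  0.1014] gap 0.0351 F [ 0.3 -0.1 -0.4] tilt [0.0105 0.0016] -> [-0.   -0.02  0.27] -0.02 65.4
```

View pics/p1.png

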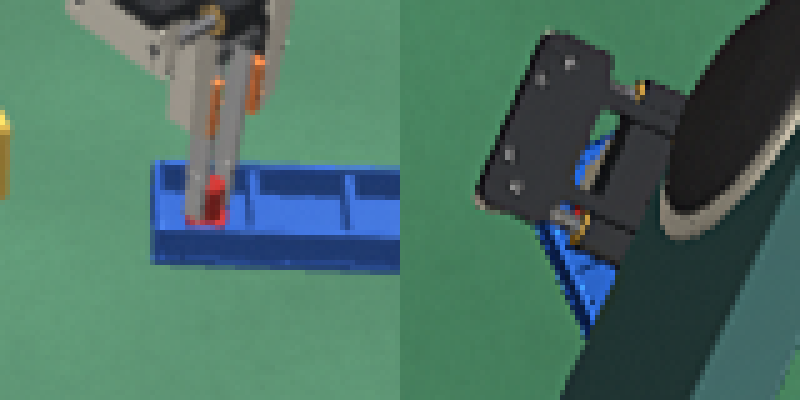

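The boss sits over compartment 3 (side crop (210,205)), just above the floor. Lowering the last 2.5 mm, then releasing.

Request:
carry_out(series=[0,0,0.15,0,180,0,0,0.27,0,180,0,0,0.3,0,180,0,0,0.3,0,165,0,0,0.3,0,160,0,0,0.3,0,156,0,0,0.3,0,152,0,0,0.3,0,148,0,0,0.3,0,148,0,0,0.3,0,148])

```text
clock: 11.2
tcp_pos: [0.4785, -0.2459, 0.0985]
ee_rot: [0.841, 0.541, 0.005, 0.002]
contact_force: [1.0, 0.3, -0.8]
finger_gap: 0.0396
```

Request:
carry_out(series=[0,0,-0.5,0,148,0,0,-1.5,0,148,0,0,-3,0,148,0,0,-6,0,148,0,0,-10,0,148,3,-1,-10.5,0,148,7,-2.5,-10.5,0,148,12,-4.5,-10.5,0,148,17,-6.5,-10.5,0,148,22,-9,-10.5,0,148,27,-12,-10.5,0,148,32,-15,-10.5,0,148])

```text
clock: 12.4
tcp_pos: [0.4767, 0.0792, 0.2057]
ee_rot: [0.841, 0.54, 0.006, 0.003]
contact_force: [1.9, -0.9, -1.7]
finger_gap: 0.0399
```

```bash
cat > chk.py <<'E'
from h import *
import sys
n=sys.argv[1]; a=capture(n); cv2.imwrite(f"pics/k{r.get_obs()['clock']:.2f}{n}.png",a[...,::-1])
H=cv2.cvtColor(a[...,::-1].copy(),cv2.COLOR_BGR2HSV)
for nm,m in(("red",((H[...,0]>172)|(H[...,0]<6))&(H[...,1]>170)),("yel",(H[...,0]>18)&(H[...,0]<30)&(H[...,1]>190))):
    k,l,s,c=cv2.connectedComponentsWithStats(m.astype(np.uint8))
    for i in range(1,k):
        if 20<s[i,4]<260:
            z=.012 if ray(n,c[i],.02)[1]>.1 else .005; g=ray(n,c[i],z+.01); x,f=fit(BOSS,{n:l==i},g,z,False)
            print(nm,s[i,4],s[i,2:4],x.round(4),round(f,2))
E
python3 chk.py side; python3 -c "
from h import *
gotip('r4',.07);gotip('r4',.0215);print(C)"
```

```text
red 42 [8 9] [ 0.4814 -0.2556] 0.94
red 105 [11 14] [0.5295 0.2596] 0.38
red 113 [11 14] [0.4755 0.2867] 0.37
red 114 [11 14] [0.4357 0.2727] 0.37
r4 t 12.45 tcp [0.4758 0.0851 0.2057] gap 0.0393 F [-0.3  1.8 -1. ] tilt [0.0121 0.0044] -> [ 15.43 -11.74   5.1 ] 0.0 65.6
r4 t 12.45 tcp [0.4758 0.0851 0.2057] gap 0.0393 F [-0.3  1.8 -1. ] tilt [0.0121 0.0044] -> [ 15.38 -11.78   9.95] 0.0 65.6
{'c1': [0.3818, -0.2875], 'c2': [0.4305, -0.2666], 'c3': [0.4792, -0.2457], 'r2': [0.4745, 0.2878], 'r3': [0.448, 0.2335], 'r4': [0.4342, 0.2746], 'st': [0.5895, -0.008]}
```

Request:
carry_out(series=[4,-3,0,0,148,8,-6,1,0,148,12,-9,3,0,148,14.5,-11,4.5,0,148,15.4,-11.74,5.1,0,148,15.4,-11.74,5.1,0,148,15.4,-11.76,6.5,0,148,15.38,-11.78,8,0,148,15.38,-11.78,9,0,148,15.38,-11.78,9.6,0,148,15.38,-11.78,9.9,0,148,15.38,-11.78,9.9,0,148])

```text
clock: 13.65
tcp_pos: [0.4332, 0.274, 0.1068]
ee_rot: [0.84, 0.542, 0.006, 0.001]
contact_force: [-0.7, -1.0, -0.3]
finger_gap: 0.04
```

```bash
python3 chk.py top; python3 - <<'E'
from h import *
gotip('r4',.021)
a=capture("side");b=capture("top")
x0,y0=180,270;w=proj("top",[[*C["c2"],.02]])[0].astype(int)
cv2.imwrite("pics/p2.png",cv2.hconcat([cv2.resize(x[...,::-1],(400,400),interpolation=3) for x in(a[y0:y0+90,x0:x0+90],b[w[1]-45:w[1]+45,w[0]-45:w[0]+45])]))
E
```

```text
red 75 [11  9] [0.5281 0.2631] 0.24
red 70 [10  9] [ 0.4776 -0.2453] 0.26
red 77 [11  9] [0.4744 0.2879] 0.25
yel 79 [12  9] [0.5134 0.3019] 0.23
yel 74 [11  9] [0.4839 0.2495] 0.25
r4 t 13.7 tcp [0.4333 0.2741 0.1072] gap 0.0396 F [-0.1 -0.4 -0.5] tilt [0.0122 0.0045] -> [ 0.   -0.02  0.12] 0.0 65.6
```

View pics/p2.png

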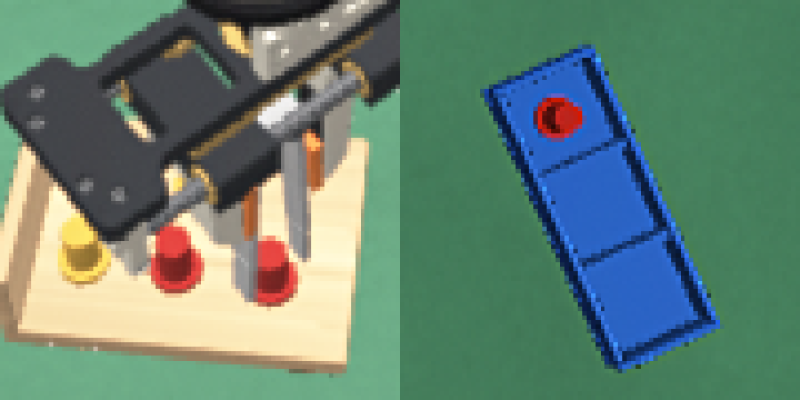

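Compartment 3 holds its boss upright (right crop (560,118)), 1–2 mm from centre, and the others are unmoved. The tips now straddle red4 (left crop (272,270)). Grip, lift and carry to compartment 2.

Request:
carry_out(series=[0,0,0.12,0,148,0,0,0.12,0,155,0,0,0.12,0,160,0,0,0.12,0,180,0,0,0.12,0,180,0,0,0.12,0,180,0,0,0.12,0,180,0,0,-0.2,0,180,0,0,-0.8,0,180,0,0,-2,0,180,0,0,-4,0,180,0,0,-4.5,0,180])

```text
clock: 15.0
tcp_pos: [0.4335, 0.2745, 0.1554]
ee_rot: [0.84, 0.542, 0.008, 0.002]
contact_force: [1.3, 0.0, -1.1]
finger_gap: 0.036
```

```bash
python3 chk.py side; python3 -c "
from h import *
gotip('c2',.12)
o=r.get_obs();print(proj('side',[o['tcp_pos']-[0,0,.08]]),proj('side',[[.4342,.2746,.022]]))"
```

```text
red 77 [ 8 15] [0.4481 0.2492] 0.94
red 109 [11 14] [0.4762 0.2863] 0.42
c2 t 15.05 tcp [0.4335 0.2745 0.1551] gap 0.0354 F [-0.1  0.2 -0.3] tilt [0.0154 0.0063] -> [-49.45  22.01  -5.34] 0.01 65.6
[[240.23437201 317.23637598]] [[240.65600589 330.91936976]]
```

Request:
carry_out(series=[-1,0.5,-3,0,180,-4,1.8,-5,0,180,-8,3.6,-5.3,0,180,-13,5.8,-5.3,0,180,-18,8,-5.3,0,180,-23,10.2,-5.3,0,180,-28,12.5,-5.3,0,180,-33,14.7,-5.3,0,180,-38,16.9,-5.3,0,180,-43,19.1,-5.3,0,180,-47,20.9,-5.3,0,180,-48.5,21.6,-5.3,0,180])

```text
clock: 16.25
tcp_pos: [0.4286, -0.2593, 0.2043]
ee_rot: [0.841, 0.542, 0.008, 0.002]
contact_force: [0.0, 0.6, -0.6]
finger_gap: 0.0352
```

```bash
python3 -c "
from h import *
gotip('c2',.06);gotip('c2',.0137)"
```

```text
c2 t 16.25 tcp [ 0.4286 -0.2593  0.2043] gap 0.0352 F [ 0.   0.6 -0.6] tilt [0.0154 0.0062] -> [-0.76  0.31  5.92] -0.0 65.6
c2 t 16.25 tcp [ 0.4286 -0.2593  0.2043] gap 0.0352 F [ 0.   0.6 -0.6] tilt [0.0154 0.0062] -> [-0.82  0.26 10.55] -0.0 65.6
```

Request:
carry_out(series=[-0.76,0.31,1,0,180,-0.78,0.3,3.5,0,180,-0.78,0.3,6,0,180,-0.8,0.28,7.5,0,180,-0.8,0.28,8.5,0,180,-0.82,0.26,9.2,0,180,-0.82,0.26,9.7,0,180,-0.82,0.26,10,0,180,-0.82,0.26,10.2,0,180,-0.82,0.26,10.35,0,180,-0.82,0.26,10.45,0,180,-0.82,0.26,10.5,0,180])

```text
clock: 17.45
tcp_pos: [0.4293, -0.2672, 0.0994]
ee_rot: [0.841, 0.542, 0.008, 0.002]
contact_force: [0.7, -0.4, 1.9]
finger_gap: 0.0356
```

```bash
python3 -c "
from h import *
gotip('c2',.0137)"
```

```text
c2 t 17.45 tcp [ 0.4293 -0.2672  0.0994] gap 0.0356 F [ 0.7 -0.4  1.9] tilt [0.0157 0.0061] -> [-0.   -0.02  0.07] -0.0 65.6
```

Force is up by about 2 N, so the boss is at the floor. A touch more, then release and go to red2.

Request:
carry_out(series=[0,0,0.07,0,180,0,0,0.07,0,165,0,0,0.07,0,160,0,0,0.07,0,156,0,0,0.07,0,152,0,0,0.07,0,148,0,0,0.07,0,148,0,0,0.07,0,148,0,0,-0.4,0,148,0,0,-1.5,0,148,0,0,-3.5,0,148,0,0,-7,0,148])

```text
clock: 18.65
tcp_pos: [0.4275, -0.2672, 0.1693]
ee_rot: [0.841, 0.542, 0.008, 0.0]
contact_force: [1.3, -0.7, -1.0]
finger_gap: 0.0399
```

```bash
python3 -c "
from h import *
gotip('r2',.12)"
```

```text
r2 t 18.65 tcp [ 0.4275 -0.2672  0.1693] gap 0.0399 F [ 1.3 -0.7 -1. ] tilt [0.0135 0.0076] -> [ 52.41 -18.72  -3.09] -0.0 65.6
```

Request:
carry_out(series=[1,-0.4,-3,0,148,4,-1.4,-3.5,0,148,9,-3.2,-3.5,0,148,14,-5,-3.5,0,148,19,-6.8,-3.5,0,148,24,-8.6,-3.5,0,148,29,-10.4,-3.5,0,148,34,-12.1,-3.5,0,148,39,-13.9,-3.5,0,148,44,-15.7,-3.5,0,148,49,-17.5,-3.3,0,148,51.5,-18.4,-3.1,0,148])

```text
clock: 19.85
tcp_pos: [0.4719, 0.2754, 0.2066]
ee_rot: [0.841, 0.542, 0.009, 0.001]
contact_force: [0.3, -0.6, -0.2]
finger_gap: 0.0397
```

```bash
python3 chk.py top; python3 -c "
from h import *
gotip('r2',.06);gotip('r2',.021)"
```

```text
red 75 [11  9] [0.5281 0.2631] 0.24
red 70 [10  9] [ 0.4776 -0.2453] 0.26
red 66 [11  9] [0.4751 0.2886] 0.46
red 71 [10  9] [ 0.4305 -0.2659] 0.29
yel 79 [12  9] [0.5134 0.3019] 0.23
yel 74 [11  9] [0.4839 0.2495] 0.25
r2 t 19.9 tcp [0.4717 0.2806 0.2055] gap 0.0395 F [-4.2  2.3 -3.8] tilt [0.0136 0.0101] -> [ 0.55 -0.16  6.06] 0.02 65.7
r2 t 19.9 tcp [0.4717 0.2806 0.2055] gap 0.0395 F [-4.2  2.3 -3.8] tilt [0.0136 0.0101] -> [ 0.5  -0.19  9.96] 0.02 65.7
```

Request:
carry_out(series=[0.55,-0.16,0,0,148,0.55,-0.16,1,0,148,0.55,-0.16,3,0,148,0.55,-0.16,5,0,148,0.55,-0.16,6,0,148,0.55,-0.16,6,0,148])

```text
clock: 20.5
tcp_pos: [0.473, 0.2856, 0.1443]
ee_rot: [0.84, 0.542, 0.007, -0.001]
contact_force: [-0.1, 1.1, -0.8]
finger_gap: 0.0394
```

```bash
python3 -c "
from h import *
gotip('r2',.021)"
```

```text
r2 t 20.5 tcp [0.473  0.2856 0.1443] gap 0.0394 F [-0.1  1.1 -0.8] tilt [0.0119 0.0091] -> [ 0.1  -0.05  3.84] 0.01 65.6
```

Request:
carry_out(series=[0.1,-0.05,0.5,0,148,0.1,-0.05,1.5,0,148,0.1,-0.05,2.7,0,148,0.1,-0.05,3.4,0,148,0.1,-0.05,3.8,0,148,0.1,-0.05,3.84,0,148,0.1,-0.05,3.84,0,155,0.1,-0.05,3.84,0,160,0.1,-0.05,3.84,0,180,0.1,-0.05,3.84,0,180,0.1,-0.05,3.84,0,180,0.1,-0.05,3.84,0,180])

```text
clock: 21.7
tcp_pos: [0.4736, 0.2872, 0.1063]
ee_rot: [0.84, 0.542, 0.008, -0.001]
contact_force: [1.0, 1.0, 2.2]
finger_gap: 0.0354
```

Request:
carry_out(series=[0,0,-0.3,0,180,0,0,-0.8,0,180,0,0,-2,0,180,0,0,-4,0,180,0,0,-5,0,180])

```text
clock: 22.2
tcp_pos: [0.4734, 0.2869, 0.1587]
ee_rot: [0.84, 0.542, 0.009, -0.001]
contact_force: [0.2, 0.0, -1.1]
finger_gap: 0.0358
```

```bash
python3 chk.py side; python3 -c "
from h import *
gotip('c1',.115)"
```

```text
red 64 [10 12] [0.5303 0.2601] 1.26
red 84 [ 9 15] [0.4926 0.2627] 0.76
c1 t 22.25 tcp [0.4737 0.2871 0.1598] gap 0.0355 F [0.1 0.2 0.3] tilt [0.0156 0.0111] -> [-56.21  15.28  -4.81] 0.01 65.6
```

Request:
carry_out(series=[-1.5,0.4,-3,0,180,-6,1.6,-4.8,0,180,-11,3,-4.8,0,180,-16,4.3,-4.8,0,180,-21,5.7,-4.8,0,180,-26,7.1,-4.8,0,180,-31,8.4,-4.8,0,180,-36,9.8,-4.8,0,180,-41,11.1,-4.8,0,180,-46,12.5,-4.8,0,180,-51,13.9,-4.8,0,180,-54.5,14.8,-4.8,0,180])

```text
clock: 23.45
tcp_pos: [0.3826, -0.2703, 0.2003]
ee_rot: [0.84, 0.542, 0.01, -0.0]
contact_force: [1.8, 0.3, -1.1]
finger_gap: 0.0353
```

```bash
python3 -c "
from h import *
gotip('c1',.06);gotip('c1',.014)"
```

```text
c1 t 23.45 tcp [ 0.3826 -0.2703  0.2003] gap 0.0353 F [ 1.8  0.3 -1.1] tilt [0.0163 0.0107] -> [-1.83  0.49  5.5 ] 0.0 65.6
c1 t 23.45 tcp [ 0.3826 -0.2703  0.2003] gap 0.0353 F [ 1.8  0.3 -1.1] tilt [0.0163 0.0107] -> [-1.9   0.44 10.1 ] 0.0 65.6
```

Request:
carry_out(series=[-1.5,0.4,0,0,180,-1.83,0.49,1.5,0,180,-1.85,0.48,3.5,0,180,-1.85,0.48,5.5,0,180,-1.87,0.46,7,0,180,-1.9,0.44,8.2,0,180,-1.9,0.44,9,0,180,-1.9,0.44,9.5,0,180,-1.9,0.44,9.8,0,180,-1.9,0.44,9.95,0,180,-1.9,0.44,10.05,0,180,-1.9,0.44,10.05,0,180])

```text
clock: 24.65
tcp_pos: [0.3805, -0.2885, 0.0998]
ee_rot: [0.84, 0.542, 0.01, 0.0]
contact_force: [-0.1, 0.3, -1.1]
finger_gap: 0.0353
```

```bash
python3 -c "
from h import *
gotip('c1',.0137)"
```

```text
c1 t 24.65 tcp [ 0.3805 -0.2885  0.0998] gap 0.0353 F [-0.1  0.3 -1.1] tilt [0.0165 0.0105] -> [-0.   -0.02  0.11] 0.0 65.6
```

Request:
carry_out(series=[0,0,0.08,0,180,0,0,0.13,0,180,0,0,0.13,0,165,0,0,0.13,0,160,0,0,0.13,0,156,0,0,0.13,0,152,0,0,0.13,0,148,0,0,0.13,0,148,0,0,-0.4,0,148,0,0,-1.5,0,148,0,0,-3.5,0,148,0,0,-7,0,148])

```text
clock: 25.85
tcp_pos: [0.3788, -0.2887, 0.1698]
ee_rot: [0.84, 0.542, 0.009, -0.001]
contact_force: [0.1, -0.1, -0.4]
finger_gap: 0.0395
```

```bash
python3 -c "
from h import *
gotip('st',.12)"
```

```text
st t 25.85 tcp [ 0.3788 -0.2887  0.1698] gap 0.0395 F [ 0.1 -0.1 -0.4] tilt [0.0146 0.0121] -> [34.18  7.56 -2.87] 0.0 65.6
```

Request:
carry_out(series=[1,0.3,-2.5,0,148,4,0.9,-2.9,0,148,9,2,-2.9,0,148,14,3.1,-2.9,0,148,19,4.2,-2.9,0,148,24,5.3,-2.9,0,148,29,6.4,-2.9,0,148,33,7.3,-2.9,0,148,34.18,7.56,-2.9,0,148,34.18,7.56,-2.9,0,148,34.18,7.56,-2.9,0,148])

```text
clock: 26.95
tcp_pos: [0.5879, -0.0096, 0.2056]
ee_rot: [0.84, 0.542, 0.009, -0.001]
contact_force: [0.3, -0.6, -1.4]
finger_gap: 0.0392
```

```bash
python3 chk.py side; python3 - <<'E'
from h import *
gotip('st',.075);gotip('st',.008)
o=r.get_obs();a=capture("side");b=capture("top")
T=o["tcp_pos"];Rm=R.from_quat(o["ee_rot"]).as_matrix()
pts=np.array([T+Rm@[s*k,w,.085] for s in(-1,1) for k in(.0135,.0185) for w in(-.006,.006)])
rim=place(box(.021,.062,.066,.066),.59,-.0083,-.4275)
x0,y0=195,150;c=cv2.resize(a[y0:y0+90,x0:x0+90,::-1],(600,600),interpolation=3)
for P_,cl in((pts,(255,255,0)),(rim,(0,0,255))):
    for q in proj("side",P_): cv2.drawMarker(c,tuple(int(v) for v in((q-[x0,y0]+.5)*600/90)),cl,0,10)
cv2.imwrite("pics/st.png",c)
E
```

```text
red 42 [8 9] [ 0.4814 -0.2556] 0.94
red 40 [8 9] [ 0.4343 -0.2756] 1.06
red 46 [7 9] [ 0.3841 -0.2979] 0.81
red 106 [11 14] [0.5297 0.2592] 0.36
st t 27.0 tcp [ 0.5878 -0.01    0.2056] gap 0.0394 F [-0.3 -0.8 -0.7] tilt [0.0148 0.0118] -> [ 0.03 -0.04  4.57] -0.0 65.6
st t 27.0 tcp [ 0.5878 -0.01    0.2056] gap 0.0394 F [-0.3 -0.8 -0.7] tilt [0.0148 0.0118] -> [-0.08 -0.09 11.27] -0.0 65.6
```

View pics/st.png

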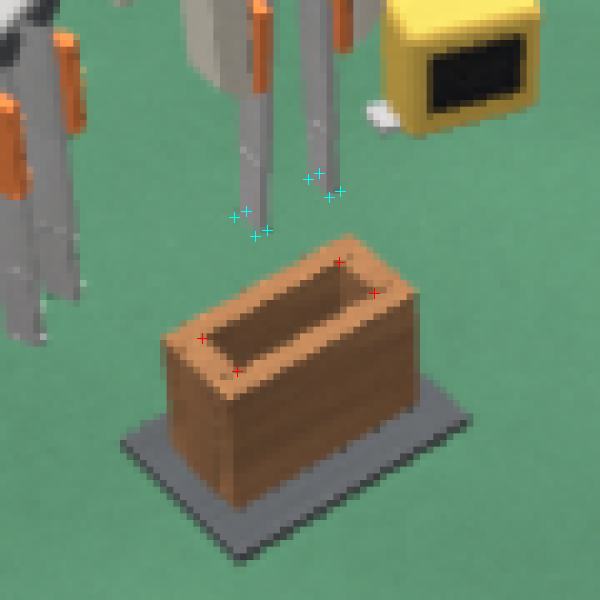

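The tips match the prediction and the pocket corners (red marks) match the stand within about 1 px. Inserting.

Request:
carry_out(series=[0.03,-0.04,1.5,0,148,0.03,-0.04,3.5,0,148,0.03,-0.04,4.5,0,148,0.02,-0.04,5.3,0,148,0,-0.05,6.1,0,148,0,-0.06,6.9,0,148,0,-0.06,7.7,0,148,0,-0.06,8.5,0,148,0,-0.06,8.5,0,148])

```text
clock: 28.0
tcp_pos: [0.5881, -0.0089, 0.1194]
ee_rot: [0.841, 0.541, 0.009, -0.001]
contact_force: [-0.5, 0.0, -0.3]
finger_gap: 0.0396
```

```bash
python3 -c "
from h import *
gotip('st',.0075)"
```

```text
st t 28.0 tcp [ 0.5881 -0.0089  0.1194] gap 0.0396 F [-0.5  0.  -0.3] tilt [0.0137 0.012 ] -> [-0.05  0.01  2.69] -0.01 65.5
```

Request:
carry_out(series=[-0.03,0,0.8,0,148,-0.05,0,1.6,0,148,-0.05,0,2.2,0,148,-0.05,0,2.5,0,148,-0.05,0,2.7,0,148,-0.05,0,2.75,0,148,-0.05,0,2.75,0,148])

```text
clock: 28.7
tcp_pos: [0.5884, -0.009, 0.0922]
ee_rot: [0.841, 0.541, 0.009, -0.001]
contact_force: [-0.7, -0.3, 0.4]
finger_gap: 0.0396
```

```bash
python3 -c "
from h import *
gotip('st',.006)"
```

```text
st t 28.7 tcp [ 0.5884 -0.009   0.0922] gap 0.0396 F [-0.7 -0.3  0.4] tilt [0.0141 0.0119] -> [-0.01 -0.01  0.12] -0.01 65.5
```

Request:
carry_out(series=[0,0,0.1,0,144,0,0,0.1,0,140,0,0,0.1,0,136,0,0,0.1,0,125,0,0,0.1,0,105,0,0,0.1,0,80,0,0,0.1,0,70,0,0,-1,0,70,0,0,-4,0,70,0,0,-8,0,70,0,0,-13,0,70,0,0,-17,0,70])

```text
clock: 29.9
tcp_pos: [0.5858, -0.011, 0.2659]
ee_rot: [0.841, 0.541, 0.01, -0.001]
contact_force: [1.0, 1.0, 0.3]
finger_gap: 0.0676
```

Request:
carry_out(series=[3,-1.5,0,0,70,7,-4,0,0,70,12,-8,0,0,70,17,-11,0,0,70,22,-15,0,0,70,26,-19,0,0,70,30,-23,0,0,70,34,-27,0,0,70,38,-31,0,0,70,38,-31,0,0,70,38,-31,0,0,70,38,-31,0,0,70])

```text
clock: 31.1
tcp_pos: [0.46, 0.4645, 0.2697]
ee_rot: [0.84, 0.542, 0.01, -0.001]
contact_force: [0.8, -0.6, 0.2]
finger_gap: 0.0675
```

```bash
python3 chk.py top; python3 chk.py side; python3 - <<'E'
from h import *
print(r.get_obs()["joint_velocities"].round(3))
a=capture("top");b=capture("side")
for q,p in(("tin",[cyl(.064,0,.095)]),("pattern",[box(.085,.055,0,.04)])):
    for c in cut_out(q,"top")[:1]: print(q,c["rect"])
print(find_in("tape","top")[:1])
cv2.imwrite("pics/end.png",cv2.hconcat([cv2.resize(x[...,::-1],(400,400),interpolation=3) for x in(a[130:290,230:390],b[120:220,180:280])]))
E
```

```text
red 75 [11  9] [0.5281 0.2631] 0.24
red 70 [10  9] [ 0.4776 -0.2453] 0.26
red 71 [10  9] [ 0.4305 -0.2659] 0.29
red 78 [11  9] [ 0.3823 -0.2867] 0.23
yel 79 [12  9] [0.5134 0.3019] 0.23
yel 74 [11  9] [0.4839 0.2495] 0.25
red 41 [8 7] [0.5299 0.2582] 2.48
[-0.021 -0.009  0.009 -0.002 -0.001  0.001]
tin [177.1, 147.8, 35.1, 34.1]
pattern [264.4, 256.6, 38.5, 41.1]
[{'rect': [144.6, 218.4, 12.5, 8.1], 'p': 0.44}]
```

View pics/end.png

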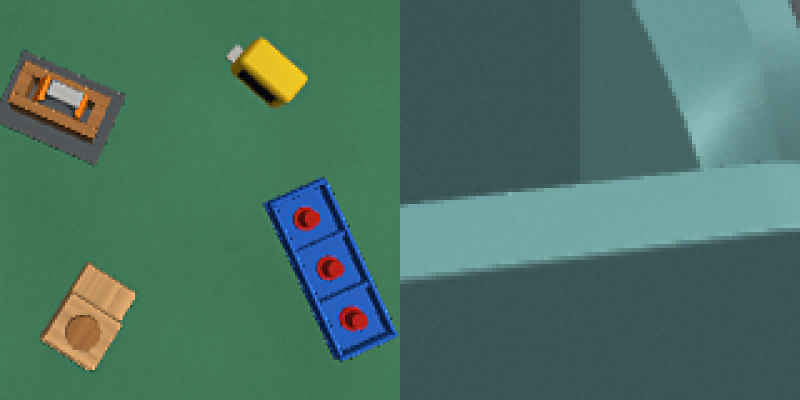

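The three reds stand in the tray at (307,218), (330,268) and (354,320). The tongs are upright in the stand pocket at (65,95), the tape and pattern are in place, and the arm is clear. Handing in.

```bash
python3 -c "
from plant import r
print(r.get_obs()['clock']);print(r.close_job())"
```

```text
31.45
the job is handed in; nothing more can be done
None
```

I took the smaller tongs from the stand, moved three red bosses into tray compartments 3, 2 and 1, and stood the tongs back in their stand. The job was handed in at 31.45 s; no verdict was given.

- **Bosses in the tray:** the last top view shows one upright in each compartment, within about 2 mm of its centre. I lowered each by the tongs to the floor before letting go.
- **Bosses left on the board:** the fourth red boss and both yellow ones measured the same as at the start.
- **Tongs:** they stand upright in the pocket, judged from the top view only.
- **Bystanders:** the network found the tin and the pattern where they were. It mislabelled a yellow boss as the tape measure, so I checked the tape only by eye; it looked unmoved and upright.
- **Failed check:** the last side picture was blocked by the arm, so it gave no second view. An earlier side view had read the tray bosses about 10 mm off, but the tray wall hid most of each boss there, so I relied on the top view.

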